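Make up a painting kit and a printing kit in the craft room

TASK

Make up the two craft kits from the stock on the green cutting mat. The painting kit goes in the tray with two compartments: the brush lying flat in the narrow one and the low black paint tub in the wide one; the printing kit goes in the tray with three compartments: the stamp upright in the long one, and the tall lidded jar and the roll of tape in the two square ones, one in each, whichever way round. Everything stands flat on the tray floor, and the clear cup, the glue bottle and the cardboard tube stay standing where they are.

Things in the scene. Friction and masses are not known exactly. Their poses are not given: they have to be found in the camera images.
- tray_two: Two-compartment tray, fixed: grey floor, light wooden walls, 158 x 158 mm outside. Origin at the centre of the underside, z up. Floor top at 3 mm; walls and the one divider 4 mm thick, tops at 10 mm. Wide compartment (tub): x -75..75, y -11..75 mm. Narrow compartment (brush, lying along the tray's x): x -75..75, y -75..-15 mm.
- tray_three: Three-compartment tray, fixed: grey floor, light wooden walls, 180 (x) x 168 (y) mm outside. Origin at the centre of the underside, z up. Floor top at 3 mm; walls and dividers 4 mm thick, tops at 10 mm. Long compartment (stamp): x -86..86, y -80..-8 mm. Square compartments (jar, tape, either way round): x -86..-2 and x 2..86, both y -4..80 mm.
- brush: Chubby paint brush lying flat, 123 mm long along its x. Wooden handle x -62..12 mm, 22 mm wide (y), 20 mm high; steel ferrule and pale bristles x 12..61 mm, 36 mm wide, 18 to 19 mm high. Origin on its underside at mid-length, z up; centre of mass near x = -5 mm. Grip it across the handle at about x = -8 mm.
- tub: Low round black paint tub with a closed lid, body 60 mm and lid 64 mm across, 38 mm high (lid: top 8 mm). Origin at the centre of its underside, z up.
- jar: Tall narrow white paint jar with a grey screw lid, 46 mm across, 76 mm high. Origin at the centre of its underside, z up.
- tape: Roll of cream paper tape lying flat, 60 mm outside, 38 mm hole, 30 mm high. Origin at the centre of its underside, z up.
- stamp: Wooden printing stamp, block 56 (x) x 44 (y) x 22 mm with a black rubber sole, and on its middle an upright dark round handle 26 mm across from 22 to 62 mm height. Origin at the centre of its underside, z up.
- cup: Bystander to leave alone: open clear plastic cup standing upright, 70 mm across the rim, 90 mm high. Origin at the centre of its underside.
- glue: Bystander to leave alone: white glue bottle with a pointed nozzle standing upright, 44 mm across, 112 mm high. Origin at the centre of its underside.
- tube: Bystander to leave alone: open cardboard tube standing upright, 44 mm across, 95 mm high. Origin at the centre of its underside.
Not all that is in view belongs to the job. Several things have the shape of the brush; the one meant has the colours described above. There is more than one size of the tub; the one meant has the size given above.

How it is judged:
By the outcome, as a careful person would: the job done as asked, in the order asked, and still so for the second after the job is handed in, with the robot touching nothing.
It also fails if it takes over 120 s, if anything falls off the work surface, if the arm or the gripper's body presses on something with over 40 N, if the wrist force passes 120 N, or if a joint passes its speed limit or range.

ROBOT

A 6-joint arm with a two-finger parallel gripper is mounted at the origin on the work surface. World frame = base frame: x ahead of the robot, y to its left, z up, the work surface at z = 0. Lengths are in m, angles in rad, forces in N, time in s.
With the tool pointing down it reaches from about 0.35 to 0.8 m from the base axis. Payload 7.3 kg.
Tool frame: the origin (TCP) lies at the very end of the fingers, on their centre line; the grasp point (between the pads) lies 19 mm behind it; z points along the fingers, y is the line along which they close (so a half turn about z gives the same grasp; the last joint's range is limited). The gripper opens to 85 mm and grips with 20 to 120 N. Pads are 22 mm wide; open, the fingers measure 114 mm over their backs; the gripper's body (76 mm by 85 mm) begins 54 mm behind the grasp point. The pads swing forward as they close: fully open they stand 13 mm farther back than shut.
Start: joints at [1.194, 0.342, 1.524, -0, 1.275, -0.146], TCP at [0.12, 0.511, 0.231] pointing down, gripper open.
Joint ranges: [-2.53, 2.53], [-0.77, 2.02], [0.04, 2.7], [-1, 4.14], [0.28, 2.66], [-3.11, 3.11]. Speed limits (rad/s): [2.57, 2.57, 3.14, 3.14, 3.14, 3.14].

INTERFACE

Orientations are given as a 3x3 rotation matrix whose columns are the frame's x, y, z axes.
In Python, from plant import bot, camera, get_calibration, ticket, finder gives the robot as it stands.
- The arm moves only by the tool arm_command, never from a script. Its argument "increments" is a list of rows, each an object with "travel": the shift along the world's x, y, z in cm, a list of three; "rot": the turn, a rotation vector about the world's x, y, z in rad, a list of three. A call has 1 to 20 rows; each row is the pose to reach, as a shift and turn from the pose commanded when the call began; what a row does not reach only later rows make up. A row lasts 1/8 s, in which the tool goes at most 62.5 mm and 10.7 degrees, less where a joint would pass 70% of its speed; a pose out of reach is approached as far as the arm can. A call with a gripper value outside its range is refused whole. "fingers" is the finger opening in cm, from 0 to 8.54, set as the call begins (left out, the last holds). The fingers move at their own pace and stop on an object; the grip force is fixed at half the most. Time passes only in rows, so rows that repeat a pose let the fingers close. It gives the time, the measured TCP pose, the force and the opening at its end, in the units of the state.
- bot.get_state(): the state, without advancing time (a new reading comes with each control period).
- camera(name): name is "scene" or "side" or "wrist"; returns the picture (384x512x3 uint8, red, green, blue); there is no depth.
- get_calibration(name): a dict with "fx", "fy", "cx", "cy" (pixels), "k1" (the pictures are not rectified: a ray, as slopes to the right and down, at radius r is drawn at 1 + k1 r^2 times it, then the intrinsics apply), "R" (3x3) and "t" (3): a world point X has camera coordinates R X + t. Camera axes: x right, y down, z forward; pixel columns grow to the right and rows downward; lengths in m; the calibration is good to about 2 mm. A picture is of the moment at which its call begins: read the wrist's pose just before it. get_calibration takes no time and is no camera call; for the wrist camera it gives the pose at the moment of the call.
- ticket.close_job(): hands the job in, once; it reports no verdict.
Trained networks look in the newest picture that a camera, given by its name, has taken for a name from the list of things; names that differ only in an ending like _2 or _b are one class to them, and where a whole thing is asked for, a point or a joint stands for the part that bears it (a point fixed in the world has none). Each returns a list of dicts, best first, with "score" (0 to 1); they miss things now and then, are a little off and sometimes report something else, mostly with a low value. They report only what shows in the picture. A call takes as long as a camera call. They do not tell look-alikes from the thing itself.
- finder.spot_in(camera, name): "extent" ([centre column, centre row, width, height] in pixels, round what is visible of it).
- finder.cut_out(camera, name): "region" (384x512 bool, what is visible of it) and "extent" ([centre column, centre row, width, height] in pixels, round what is visible of it).
The state is a dict: "time_s": time; "joints": joint angles; "qd": joint speeds; "tau": joint torques, N m; "ee_pos": TCP position; "ee_rot": TCP orientation; "wrist_force": force on the tool from outside, world axes, zero at the start; "moment": the same for the moment, N m; "grip_width": finger opening in m.
Only numpy, scipy, OpenCV 4.12 (cv2) and the standard library are available. Lean on these libraries where they do the work, as an engineer would, in place of code of your own. Each camera call takes 0.05 s, during which the arm holds its last target. There are 200 camera calls.

## Working session

There is one attempt and no reset: what is moved stays moved. The work goes in short steps, Python scripts to look and compute and a tool call to move; the robot and the scene stay as the last step left them, time stands still between calls to the robot, and variables do not carry over. Pictures are saved under pics/ and viewed, on a budget of 14 in all, crops included, one or two more only if the job needs it, and the job is handed in when it is done.

Besides the shell and the picture viewer there is one more tool, called after "Request:" by a JSON object that holds its "api" and its "payload", one argument or row to a line. arm_command: Moves the arm, as the interface text tells. Its arguments: {"type":"object","properties":{"increments":{"type":"array","items":{"type":"object","properties":{"travel":{"type":"array","items":{"type":"number"}},"rot":{"type":"array","items":{"type":"number"}}}}},"fingers":{"type":"number"}},"required":["increments"]}

```bash
mkdir -p pics; ls
cat > h.py <<'E'
import numpy as np, cv2, sys
sys.path.insert(0,'.')
from plant import bot, camera, get_calibration, ticket, finder
def px2w(c,u,v,z):
    xd=(np.asarray(u,float)-c['cx'])/c['fx']; yd=(np.asarray(v,float)-c['cy'])/c['fy']
    x,y=xd,yd
    for _ in range(30):
        s=1+c['k1']*(x*x+y*y); x,y=xd/s,yd/s
    R=np.array(c['R']);t=np.array(c['t']); o=-R.T@t
    d=R.T@np.array([x,y,1.0]); return o+d*(z-o[2])/d[2]
def w2px(c,X):
    p=np.array(c['R'])@np.asarray(X,float)+np.array(c['t']); x,y=p[:2]/p[2]
    s=1+c['k1']*(x*x+y*y); return np.array([c['fx']*x*s+c['cx'],c['fy']*y*s+c['cy']])
def snap(n,f=None):
    c=get_calibration(n); im=camera(n)
    if f: cv2.imwrite('pics/'+f+'.png',cv2.cvtColor(im,cv2.COLOR_RGB2BGR))
    return c,im
E
python3 - <<'E'
from h import *
H=dict(tray_two=.01,tray_three=.01,brush=.02,tub=.038,jar=.076,tape=.03,stamp=.062,cup=.09,glue=.112,tube=.095)
for n in ['scene','side','wrist']:
    c,im=snap(n,n+'0'); R=np.array(c['R']); print(n,'cam at',(-R.T@np.array(c['t'])).round(3),c['fx'])
    for k in H:
        for d in finder.spot_in(n,k)[:5]:
            e=np.array(d['extent']); print(' ',k,round(d['score'],2),e.round(),px2w(c,e[0],e[1],H[k]/2)[:2].round(3))
print(bot.get_state())
E
```

```text
pics
scene cam at [0.978 0.024 0.651] 366.9567494218195
  tray_two 0.9 [393. 221.  76.  74.] [0.526 0.306]
  tray_three 0.51 [207. 179.  35.  25.] [ 0.427 -0.109]
  brush 0.79 [156. 144.  52.  21.] [ 0.319 -0.252]
  brush 0.71 [367. 152.  47.  26.] [0.323 0.278]
  brush 0.59 [306. 234.  55.  44.] [0.569 0.115]
  tub 0.6 [272. 153.  21.  24.] [0.347 0.042]
  tub 0.56 [256. 182.  28.  31.] [0.443 0.007]
  jar 0.71 [308. 182.  23.  38.] [0.451 0.121]
  tape 0.85 [228. 282.  32.  37.] [ 0.686 -0.036]
  stamp 0.93 [207. 180.  32.  27.] [ 0.451 -0.103]
  cup 0.67 [302. 273.  46.  53.] [0.675 0.099]
  glue 0.84 [190. 216.  24.  45.] [ 0.567 -0.12 ]
  tube 0.93 [254. 218.  24.  45.] [0.561 0.008]
side cam at [ 0.332 -0.858  0.775] 463.11299643611983
  tray_two 0.77 [242. 135.  56.  33.] [0.515 0.313]
  tray_three 0.87 [306. 301.  93.  71.] [ 0.53  -0.317]
  brush 0.74 [273. 174.  23.  35.] [0.56  0.097]
  brush 0.74 [181. 149.  28.  26.] [0.326 0.274]
  brush 0.58 [195. 294.  40.  46.] [ 0.311 -0.254]
  tub 0.87 [238. 200.  30.  24.] [0.447 0.003]
  tub 0.78 [196. 199.  23.  25.] [0.344 0.03
[... 520 characters left out ...]
2411639e+00,  1.57460712e-05,
        1.27537976e+00, -1.45986841e-01]), 'qd': array([ 0.00150839,  0.0008715 ,  0.00075873, -0.00167549, -0.00040248,
       -0.00049688]), 'tau': array([-3.94129065e-04, -4.33564568e+01, -2.46268916e+01, -1.66159484e-04,
        3.28710030e-04, -4.05139986e-06]), 'ee_pos': array([0.1200819 , 0.5111007 , 0.23132731]), 'ee_rot': array([[-9.73477615e-01,  2.28782282e-01,  2.96688632e-05],
       [ 2.28782284e-01,  9.73477608e-01,  1.15914602e-04],
       [-2.36276687e-06,  1.19627981e-04, -9.99999993e-01]]), 'wrist_force': array([-0.05360517,  0.31860887,  0.15054149]), 'moment': array([-0.01490786,  0.03196334, -0.06287445]), 'grip_width': 0.08545541724441422}
```

Run:
```python
import cv2
for n in ['scene','side']:
    im=cv2.imread(f'pics/{n}0.png'); a=im[110:330,110:460] if n=='scene' else im[90:370,140:400]
    f=2.2 if n=='scene' else 2.1
    cv2.imwrite(f'pics/{n}0c.png',cv2.resize(a,None,fx=f,fy=f,interpolation=cv2.INTER_CUBIC))
```

```text
(no output)
```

View pics/scene0c.png

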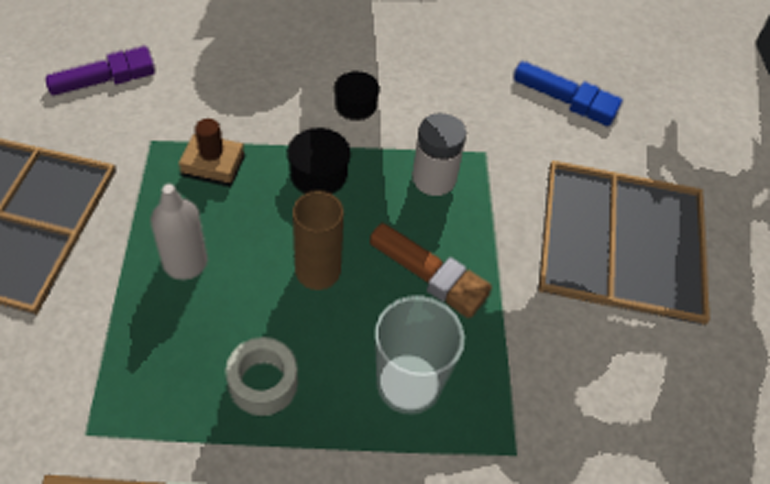

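View pics/side0c.png

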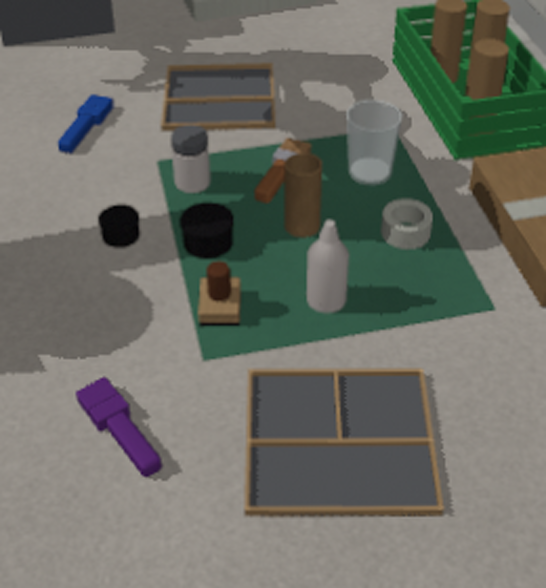

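The scene view shows the mat with the meant brown brush near (430,270), the large black tub (318,160) next to a smaller one off the mat (356,95), jar (437,155), stamp (212,155) and tape (262,375). The two-compartment tray is on the right with its narrow side toward the mat. The side view shows the three-compartment tray at bottom, with its long compartment at low y. Next I look from above.

Request:
{"api": "arm_command", "payload": {
  "increments": [
    {"travel": [6, -6, 2], "rot": [0, 0, 0]},
    {"travel": [40, -41, 7], "rot": [0, 0, 0.231]},
    {"travel": [40, -41, 7], "rot": [0, 0, 0.231]},
    {"travel": [40, -41, 7], "rot": [0, 0, 0.231]},
    {"travel": [40, -41, 7], "rot": [0, 0, 0.231]},
    {"travel": [40, -41, 7], "rot": [0, 0, 0.231]},
    {"travel": [40, -41, 7], "rot": [0, 0, 0.231]},
    {"travel": [40, -41, 7], "rot": [0, 0, 0.231]},
    {"travel": [40, -41, 7], "rot": [0, 0, 0.231]},
    {"travel": [40, -41, 7], "rot": [0, 0, 0.231]},
    {"travel": [40, -41, 7], "rot": [0, 0, 0.231]},
    {"travel": [40, -41, 7], "rot": [0, 0, 0.231]},
    {"travel": [40, -41, 7], "rot": [0, 0, 0.231]}
  ],
  "fingers": 8.54
}}

```text
time_s: 3.28
ee_pos: [0.5192, 0.1024, 0.3015]
ee_rot: [[-1.0, -0.002, -0.0], [-0.002, 1.0, 0.0], [0.0, 0.0, -1.0]]
wrist_force: [0.4, -0.2, 0.6]
grip_width: 0.0855
```

Run:
```python
from h import *
H=dict(tray_two=.01,tray_three=.01,brush=.02,tub=.038,jar=.076,tape=.03,stamp=.062,cup=.09,glue=.112,tube=.095)
for n in ['wrist']:
    c,im=snap(n,n+'1'); R=np.array(c['R']); print(n,'cam at',(-R.T@np.array(c['t'])).round(3),R.round(3))
    for k in H:
        for d in finder.spot_in(n,k)[:3]:
            e=np.array(d['extent']); print(' ',k,round(d['score'],2),e.round(),px2w(c,e[0],e[1],H[k])[:2].round(3))
```

```text
wrist cam at [0.44  0.102 0.443] [[-0.003  1.     0.   ]
 [ 0.951  0.003  0.308]
 [ 0.308  0.001 -0.951]]
  tray_two 0.57 [394. 148. 131. 130.] [0.513 0.309]
  tray_two 0.19 [245. 264.  53.  65.] [0.704 0.091]
  tray_three 0.8 [ 21. 160.  35. 120.] [ 0.532 -0.245]
  brush 0.89 [258. 182.  77.  58.] [0.562 0.111]
  brush 0.59 [ 9.  6. 17. 12.] [ 0.327 -0.211]
  tub 0.73 [179. 100.  50.  56.] [0.447 0.008]
  tub 0.72 [203.  20.  41.  37.] [0.354 0.043]
  jar 0.66 [268. 103.  37.  40.] [0.45  0.121]
  tape 0.73 [171. 257.  30.  41.] [ 0.681 -0.023]
  stamp 0.63 [99. 95. 54. 38.] [ 0.44  -0.085]
  cup 0.84 [245. 266.  50.  65.] [0.658 0.093]
  glue 0.95 [ 91. 188.  62.  45.] [ 0.543 -0.085]
  tube 0.86 [181. 192.  47.  53.] [0.554 0.016]
  tube 0.29 [245. 264.  52.  64.] [0.653 0.093]
```

View pics/wrist1.png

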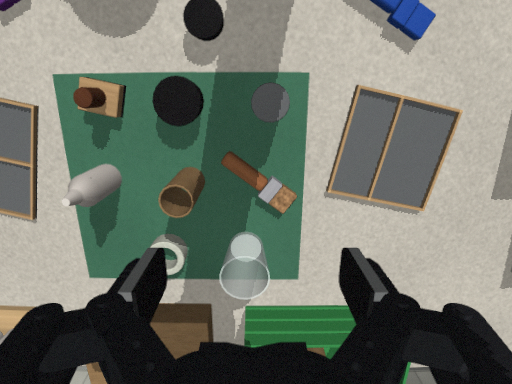

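The wrist view shows tray two with corners near (357,86), (461,109), (422,211) and (328,192). The brush handle runs (228,158) to (262,185). The large tub is at (178,100) and the jar lid at (270,102).

```bash
cat >> h.py <<'E'
def cont(c,mask,z):
    k,_=cv2.findContours(mask.astype(np.uint8),cv2.RETR_EXTERNAL,cv2.CHAIN_APPROX_NONE)
    k=max(k,key=cv2.contourArea)[:,0,:]
    return np.array([px2w(c,u,v,z)[:2] for u,v in k],np.float32)
E
python3 - <<'E'
from h import *
c,im=snap('wrist')
hsv=cv2.cvtColor(im,cv2.COLOR_RGB2HSV)
# tray two: hand corners -> refined
for k,z in [('tray_two',.01),('brush',.02),('tub',.038),('jar',.076),('tape',.03)]:
    for d in finder.cut_out('wrist',k)[:2]:
        P=cont(c,d['region'],z); r=cv2.minAreaRect(P*1000); m=cv2.minEnclosingCircle(P*1000)
        print(k,round(d['score'],2),np.array(d['extent']).round(),'rect',np.round(r[0],1),np.round(r[1],1),round(r[2],1),'circ',np.round(m[0],1),round(m[1],1))
        if k=='brush' and d['score']>.5:
            M=d['region']; h=hsv[M]; ys,xs=np.where(M)
            W=np.array([px2w(c,u,v,.015)[:2] for u,v in zip(xs,ys)])*1000
            hand=(h[:,1]>140)&(h[:,0]<15); Q=W[hand]; rr=cv2.minAreaRect(Q.astype(np.float32)); print('  handle',hand.sum(),len(M[M]),np.round(rr[0],1),np.round(rr[1],1),rr[2], 'all centroid',W.mean(0),'hand centroid',Q.mean(0))
for u,v in [(357,86),(461,109),(422,211),(328,192),(402,97),(371,202)]:print(u,v,px2w(c,u,v,.01)[:2].round(4))
E
```

```text
tray_two 0.58 [395. 147. 138. 129.] rect [518.  305.6] [165.8 159.9] 78.8 circ [517.7 306.8] 110.5
brush 0.69 [ 8.  5. 16. 10.] rect [ 326.  -212.1] [26.4 11.9] 86.9 circ [ 326.  -212.1] 14.5
  handle 0 136 [0. 0.] [0. 0.] 0.0 all centroid [ 323.11866622 -219.1204049 ] hand centroid [nan nan]
brush 0.62 [402.  20.  62.  40.] rect [336.  292.2] [80.1 40.5] 59.1 circ [333.5 292.7] 41.8
  handle 0 1452 [0. 0.] [0. 0.] 0.0 all centroid [341.1091993  301.58782902] hand centroid [nan nan]
tub 0.86 [178. 101.  50.  54.] rect [447.7   5. ] [62.3 63.5] 47.8 circ [447.9   5.2] 32.9
tub 0.82 [205.  22.  43.  38.] rect [354.1  42.6] [48.5 43.1] 89.5 circ [351.6  42.6] 25.7
jar 0.94 [268. 102.  36.  42.] rect [449.4 122.9] [44.  44.5] 0.2 circ [449.2 122.7] 23.0
tape 0.58 [171. 256.  32.  42.] rect [673.8 -21.1] [68.5 50.5] 21.5 circ [676.3 -26.5] 36.2
357 86 [0.4291 0.2439]
461 109 [0.4574 0.397 ]
422 211 [0.6124 0.366 ]
328 192 [0.5814 0.2153]
402 97 [0.4427 0.3086]
371 202 [0.5974 0.2829]<stdin>:12: RuntimeWarning: Mean of empty slice.
  ret = um.true_divide(
```

Run:
```python
from h import *
c,im=snap('wrist')
hsv=cv2.cvtColor(im,cv2.COLOR_RGB2HSV).astype(int)
M=np.zeros(im.shape[:2],bool); M[148:216,216:302]=True
M&=~((hsv[...,0]>55)&(hsv[...,0]<95)&(hsv[...,1]>70))
n,l,s,_=cv2.connectedComponentsWithStats(M.astype(np.uint8)); M=l==1+np.argmax(s[1:,4])
r=cv2.minAreaRect(cont(c,M,.018)*1000); print('brush',r)
H=M&(hsv[...,1]>120)&(hsv[...,0]<14)
n,l,s,_=cv2.connectedComponentsWithStats(H.astype(np.uint8)); H=l==1+np.argmax(s[1:,4])
r=cv2.minAreaRect(cont(c,H,.018)*1000); print('handle',H.sum(),r)
ys,xs=np.where(M);W=np.array([px2w(c,u,v,.018)[:2] for u,v in zip(xs,ys)])*1000
u,sv,vt=np.linalg.svd(W-W.mean(0)); print(W.mean(0),vt[0],np.degrees(np.arctan2(vt[0,1],vt[0,0])),((W-W.mean(0))@vt[0]).min(),((W-W.mean(0))@vt[0]).max())
vis=im.copy(); vis[M&~H]=(255,0,255); vis[H]=(255,255,0)
cv2.imwrite('pics/b.png',cv2.resize(cv2.cvtColor(vis,cv2.COLOR_RGB2BGR)[140:225,205:310],None,fx=4,fy=4))
```

```text
brush ((561.0391845703125, 110.71359252929688), (123.59457397460938, 39.1180419921875), 52.81364440917969)
handle 696 ((546.473388671875, 91.48355865478516), (71.97388458251953, 21.748899459838867), 53.07439422607422)
[564.08811855 114.97389323] [0.60344173 0.7974071 ] 52.88320687223925 -67.02994548556615 56.5439812998111
```

View pics/b.png

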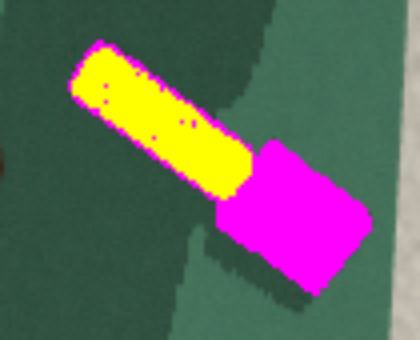

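The mask covers the brush cleanly: grasp point (0.556, 0.105), yaw 52.9°, length 123.6 mm as specified. Moving to grip it.

Request:
{"api": "arm_command", "payload": {
  "increments": [
    {"travel": [3.7, 0.2, -5], "rot": [0, 0, 0.923]},
    {"travel": [3.7, 0.2, -10], "rot": [0, 0, 0.923]},
    {"travel": [3.7, 0.2, -14], "rot": [0, 0, 0.923]},
    {"travel": [3.7, 0.2, -18], "rot": [0, 0, 0.923]},
    {"travel": [3.7, 0.2, -20], "rot": [0, 0, 0.923]},
    {"travel": [3.7, 0.2, -20], "rot": [0, 0, 0.923]},
    {"travel": [3.7, 0.2, -23], "rot": [0, 0, 0.923]},
    {"travel": [3.7, 0.2, -26], "rot": [0, 0, 0.923]},
    {"travel": [3.7, 0.2, -28], "rot": [0, 0, 0.923]},
    {"travel": [3.7, 0.2, -29.5], "rot": [0, 0, 0.923]},
    {"travel": [3.7, 0.2, -29.5], "rot": [0, 0, 0.923]}
  ],
  "fingers": 5.5
}}

```text
time_s: 5.55
ee_pos: [0.557, 0.1031, 0.0062]
ee_rot: [[-0.605, -0.797, -0.001], [-0.797, 0.605, 0.0], [0.0, 0.001, -1.0]]
wrist_force: [0.2, -0.2, 0.2]
grip_width: 0.055
```

Request:
{"api": "arm_command", "payload": {
  "increments": [
    {"travel": [0, 0, 0]},
    {"travel": [0, 0, 0]},
    {"travel": [0, 0, 0]},
    {"travel": [0, 0, 0]},
    {"travel": [0, 0, 0]}
  ],
  "fingers": 1.5
}}

```text
invalid input at $.increments[0]: expected keys travel, rot
```

Request:
{"api": "arm_command", "payload": {
  "increments": [
    {"travel": [0, 0, 0], "rot": [0, 0, 0]},
    {"travel": [0, 0, 0], "rot": [0, 0, 0]},
    {"travel": [0, 0, 0], "rot": [0, 0, 0]},
    {"travel": [0, 0, 0], "rot": [0, 0, 0]},
    {"travel": [0, 0, 0], "rot": [0, 0, 0]},
    {"travel": [0, 0, 1], "rot": [0, 0, 0]}
  ],
  "fingers": 1.5
}}

```text
time_s: 6.3
ee_pos: [0.5567, 0.1031, 0.0165]
ee_rot: [[-0.603, -0.797, -0.001], [-0.797, 0.603, -0.0], [0.001, 0.001, -1.0]]
wrist_force: [-0.2, -0.4, 0.1]
grip_width: 0.0203
```

Request:
{"api": "arm_command", "payload": {
  "increments": [
    {"travel": [0, 0, 6], "rot": [0, 0, 0]},
    {"travel": [0, 0, 12], "rot": [0, 0, 0]},
    {"travel": [-1, 4, 14], "rot": [0, 0, -0.18]},
    {"travel": [-2, 8, 14], "rot": [0, 0, -0.36]},
    {"travel": [-4, 12, 14], "rot": [0, 0, -0.54]},
    {"travel": [-5.5, 16, 14], "rot": [0, 0, -0.72]},
    {"travel": [-5.5, 16, 14], "rot": [0, 0, -0.9]},
    {"travel": [-5.5, 16, 14], "rot": [0, 0, -1.115]},
    {"travel": [-5.5, 16, 14], "rot": [0, 0, -1.115]},
    {"travel": [-5.5, 16, 14], "rot": [0, 0, -1.115]}
  ]
}}

```text
time_s: 7.55
ee_pos: [0.5021, 0.263, 0.1566]
ee_rot: [[-0.982, 0.188, 0.0], [0.188, 0.982, 0.0], [-0.0, 0.0, -1.0]]
wrist_force: [0.9, -0.2, -0.5]
grip_width: 0.0205
```

Run:
```python
from h import *
c,im=snap('wrist','w2'); print(bot.get_state()['grip_width'],bot.get_state()['wrist_force'])
t=np.array([.519,.306]); a=np.radians(-11); R=np.array([[np.cos(a),-np.sin(a)],[np.sin(a),np.cos(a)]])
v=im.copy()
for p in [(-79,-79),(79,-79),(79,79),(-79,79),(-79,-13),(79,-13)]:
    u=w2px(c,[*(t+R@np.array(p)/1000),.01]); cv2.circle(v,tuple(int(x) for x in u),3,(255,0,0),1)
cv2.imwrite('pics/w2o.png',cv2.cvtColor(v,cv2.COLOR_RGB2BGR))
```

```text
0.02010733068132959 [-0.12767346 -0.40267989 -0.634589  ]
```

View pics/w2o.png

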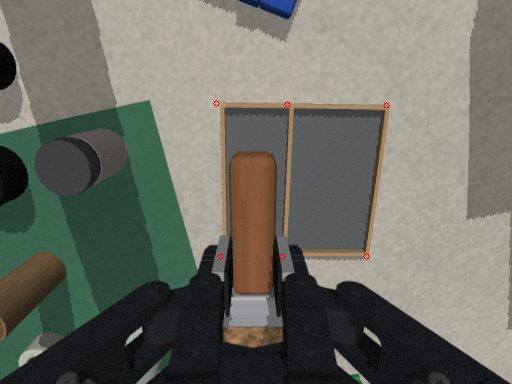

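The brush is held straight (handle at col 253), over the narrow compartment (cols 225–288). The compartment sits about 2 mm further toward +y than I estimated, so I correct for that and lower.

Request:
{"api": "arm_command", "payload": {
  "increments": [
    {"travel": [0, 0.2, -5], "rot": [0, 0, 0]},
    {"travel": [0, 0.2, -10], "rot": [0, 0, 0]},
    {"travel": [0, 0.2, -12], "rot": [0, 0, 0]},
    {"travel": [0, 0.2, -13.5], "rot": [0, 0, 0]},
    {"travel": [0, 0.2, -14.2], "rot": [0, 0, 0]},
    {"travel": [0, 0.2, -14.7], "rot": [0, 0, 0]},
    {"travel": [0, 0.2, -14.7], "rot": [0, 0, 0]}
  ]
}}

```text
time_s: 8.48
ee_pos: [0.5027, 0.2653, 0.0106]
ee_rot: [[-0.982, 0.19, 0.002], [0.19, 0.982, 0.001], [-0.002, 0.001, -1.0]]
wrist_force: [-0.1, -0.6, 3.3]
grip_width: 0.0205
```

Request:
{"api": "arm_command", "payload": {
  "increments": [
    {"travel": [0, 0, 0], "rot": [0, 0, 0]},
    {"travel": [0, 0, 0], "rot": [0, 0, 0]},
    {"travel": [0, 0, 0.4], "rot": [0, 0, 0]},
    {"travel": [0, 0, 3], "rot": [0, 0, 0]},
    {"travel": [0, 0, 9], "rot": [0, 0, 0]},
    {"travel": [0, 0, 14], "rot": [0, 0, 0]},
    {"travel": [0, 0, 14], "rot": [0, 0, 0]}
  ],
  "fingers": 2.7
}}

```text
time_s: 9.35
ee_pos: [0.5044, 0.266, 0.1541]
ee_rot: [[-0.982, 0.19, 0.009], [0.191, 0.982, 0.003], [-0.008, 0.005, -1.0]]
wrist_force: [-0.7, 1.2, -0.5]
grip_width: 0.0267
```

Request:
{"api": "arm_command", "payload": {
  "increments": [
    {"travel": [-5.6, -26, 1], "rot": [0, 0, 0.19]},
    {"travel": [-5.6, -26, 1], "rot": [0, 0, 0.19]},
    {"travel": [-5.6, -26, 1], "rot": [0, 0, 0.19]},
    {"travel": [-5.6, -26, 1], "rot": [0, 0, 0.19]},
    {"travel": [-5.6, -26, 1], "rot": [0, 0, 0.19]},
    {"travel": [-5.6, -26, 1], "rot": [0, 0, 0.19]},
    {"travel": [-5.6, -26, 1], "rot": [0, 0, 0.19]},
    {"travel": [-5.6, -26, 1], "rot": [0, 0, 0.19]}
  ],
  "fingers": 8.54
}}

```text
time_s: 10.35
ee_pos: [0.4461, 0.0061, 0.159]
ee_rot: [[-1.0, 0.0, -0.001], [0.0, 1.0, 0.0], [0.001, 0.0, -1.0]]
wrist_force: [0.4, 0.6, -0.0]
grip_width: 0.0855
```

Run:
```python
from h import *
s=bot.get_state(); print(s['ee_pos'],s['joints'])
c,im=snap('wrist','w3'); snap('scene','s3')
for k,z in [('tub',.038),('jar',.076),('stamp',.062)]:
    for d in finder.cut_out('wrist',k)[:2]:
        P=cont(c,d['region'],z); r=cv2.minAreaRect(P*1000); m=cv2.minEnclosingCircle(P*1000)
        print(k,round(d['score'],2),np.array(d['extent']).round(),'rect',np.round(r[0],1),np.round(r[1],1),round(r[2],1),'circ',np.round(m[0],1),round(m[1],1))
a=cv2.imread('pics/w3.png'); b=cv2.imread('pics/s3.png')[130:330,300:470]
b=cv2.resize(b,None,fx=384/200,fy=384/200)
o=np.hstack([a,b]); o=cv2.resize(o,None,fx=790/o.shape[1],fy=790/o.shape[1]); cv2.imwrite('pics/o3.png',o)
```

```text
[0.44609682 0.00612346 0.15902997] [-1.58538797e-01  2.79254782e-01  1.83789182e+00  2.77750245e-04
  1.02499873e+00 -1.72932301e+00]
tub 0.96 [293.  70.  60.  64.] rect [348.5  39.2] [46.1 47.1] 66.0 circ [348.   39.1] 24.2
tub 0.69 [250. 183.  70.  74.] rect [446.5   4.1] [63.7 63.8] 44.8 circ [445.2   4. ] 33.3
jar 0.71 [470. 232.  82. 147.] rect [478.5 215.4] [ 88.9 123.5] 79.1 circ [478.9 217.2] 74.2
stamp 0.96 [138. 173.  69.  56.] rect [432.2 -89.2] [53.1 47.9] 79.1 circ [431.1 -88. ] 33.1
stamp 0.55 [250. 183.  69.  72.] rect [438.2   3.9] [59.2 55.5] 0.1 circ [438.4   4.7] 30.3
```

View pics/o3.png

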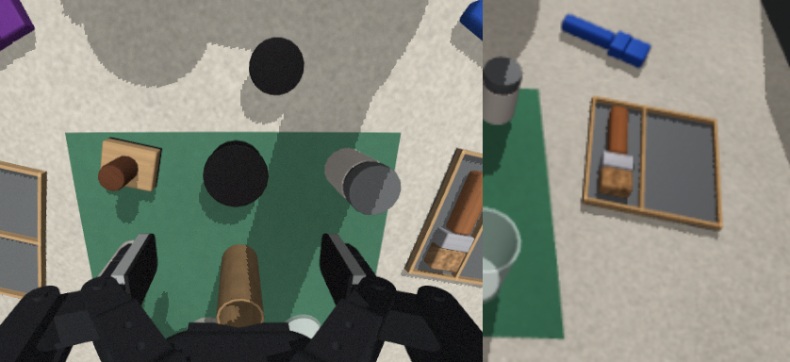

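The brush lies in the narrow compartment. The tub at (235,174) measures 63.8 mm across, so it is the right one, almost directly below. Descending on it.

Request:
{"api": "arm_command", "payload": {
  "increments": [
    {"travel": [0, -0.2, -4], "rot": [0, 0, 0]},
    {"travel": [0, -0.2, -8], "rot": [0, 0, 0]},
    {"travel": [0, -0.2, -11], "rot": [0, 0, 0]},
    {"travel": [0, -0.2, -13], "rot": [0, 0, 0]},
    {"travel": [0, -0.2, -14.3], "rot": [0, 0, 0]},
    {"travel": [0, -0.2, -14.3], "rot": [0, 0, 0]}
  ]
}}

```text
time_s: 11.35
ee_pos: [0.4458, 0.0032, 0.0158]
ee_rot: [[-1.0, 0.002, -0.001], [0.002, 1.0, 0.0], [0.001, 0.0, -1.0]]
wrist_force: [0.1, -0.4, 0.5]
grip_width: 0.0856
```

Request:
{"api": "arm_command", "payload": {
  "increments": [
    {"travel": [0, 0, 0], "rot": [0, 0, 0]},
    {"travel": [0, 0, 0], "rot": [0, 0, 0]},
    {"travel": [0, 0, 0], "rot": [0, 0, 0]},
    {"travel": [0, 0, 0], "rot": [0, 0, 0]},
    {"travel": [0, 0, 2], "rot": [0, 0, 0]},
    {"travel": [0, 0, 7], "rot": [0, 0, 0]},
    {"travel": [0, 0, 12], "rot": [0, 0, 0]},
    {"travel": [0, 0, 12], "rot": [0, 0, 0]}
  ],
  "fingers": 5.5
}}

```text
time_s: 12.35
ee_pos: [0.4485, 0.0028, 0.1403]
ee_rot: [[-1.0, 0.002, 0.009], [0.002, 1.0, -0.001], [-0.009, -0.001, -1.0]]
wrist_force: [-0.9, -0.1, -1.8]
grip_width: 0.0614
```

Request:
{"api": "arm_command", "payload": {
  "increments": [
    {"travel": [7.9, 33.5, 0], "rot": [0, 0, -0.19]},
    {"travel": [7.9, 33.5, 0], "rot": [0, 0, -0.19]},
    {"travel": [7.9, 33.5, 0], "rot": [0, 0, -0.19]},
    {"travel": [7.9, 33.5, 0], "rot": [0, 0, -0.19]},
    {"travel": [7.9, 33.5, 0], "rot": [0, 0, -0.19]},
    {"travel": [7.9, 33.5, 0], "rot": [0, 0, -0.19]},
    {"travel": [7.9, 33.5, 0], "rot": [0, 0, -0.19]},
    {"travel": [7.9, 33.5, 0], "rot": [0, 0, -0.19]},
    {"travel": [7.9, 33.5, 0], "rot": [0, 0, -0.19]},
    {"travel": [7.9, 33.5, 0], "rot": [0, 0, -0.19]},
    {"travel": [7.9, 33.5, 0], "rot": [0, 0, -0.19]}
  ]
}}

```text
time_s: 13.72
ee_pos: [0.5253, 0.3375, 0.1366]
ee_rot: [[-0.981, 0.192, 0.0], [0.192, 0.981, 0.0], [-0.0, 0.0, -1.0]]
wrist_force: [-0.5, 0.7, -1.1]
grip_width: 0.0615
```

Run:
```python
from h import *
c,im=snap('wrist','w4'); s=bot.get_state(); print(s['ee_pos'],s['grip_width'])
t=np.array([.519,.308]); a=np.radians(-11); R=np.array([[np.cos(a),-np.sin(a)],[np.sin(a),np.cos(a)]])
v=im.copy()
for p in [(-79,-79),(79,-79),(79,79),(-79,79),(-79,-13),(79,-13)]:
    u=w2px(c,[*(t+R@np.array(p)/1000),.01]); cv2.circle(v,tuple(int(x) for x in u),3,(255,0,0),1)
cv2.imwrite('pics/w4o.png',cv2.cvtColor(v,cv2.COLOR_RGB2BGR))
```

```text
[0.52520133 0.337665   0.13654857] 0.06149985769293108
```

View pics/w4o.png

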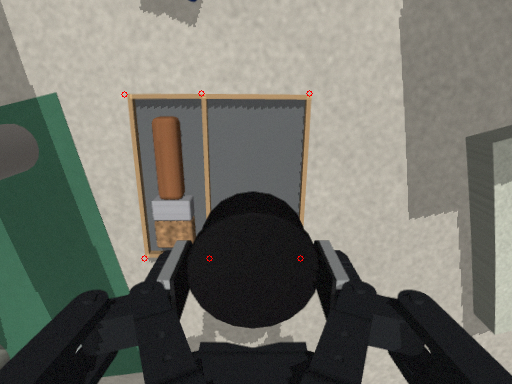

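The tub hangs over the wide compartment and the tray overlay matches within a pixel or two. Lowering with a +2 mm y correction.

Request:
{"api": "arm_command", "payload": {
  "increments": [
    {"travel": [0, 0.2, -4], "rot": [0, 0, 0]},
    {"travel": [0, 0.2, -8], "rot": [0, 0, 0]},
    {"travel": [0, 0.2, -10], "rot": [0, 0, 0]},
    {"travel": [0, 0.2, -11.2], "rot": [0, 0, 0]},
    {"travel": [0, 0.2, -11.7], "rot": [0, 0, 0]},
    {"travel": [0, 0.2, -11.7], "rot": [0, 0, 0]}
  ]
}}

```text
time_s: 14.52
ee_pos: [0.5254, 0.3402, 0.0208]
ee_rot: [[-0.982, 0.191, 0.001], [0.191, 0.982, 0.0], [-0.001, 0.001, -1.0]]
wrist_force: [-2.4, -0.7, 2.7]
grip_width: 0.0616
```

Request:
{"api": "arm_command", "payload": {
  "increments": [
    {"travel": [0, 0, 0], "rot": [0, 0, 0]},
    {"travel": [0, 0, 0], "rot": [0, 0, 0]},
    {"travel": [0, 0, 0.2], "rot": [0, 0, 0]},
    {"travel": [0, 0, 3], "rot": [0, 0, 0]},
    {"travel": [0, 0, 9], "rot": [0, 0, 0]},
    {"travel": [0, 0, 15], "rot": [0, 0, 0]},
    {"travel": [0, 0, 15], "rot": [0, 0, 0]}
  ],
  "fingers": 7.4
}}

```text
time_s: 15.4
ee_pos: [0.5277, 0.3415, 0.1755]
ee_rot: [[-0.982, 0.19, 0.01], [0.191, 0.982, 0.005], [-0.009, 0.007, -1.0]]
wrist_force: [0.6, 0.1, -0.1]
grip_width: 0.0744
```

Request:
{"api": "arm_command", "payload": {
  "increments": [
    {"travel": [-5.5, -54, 8], "rot": [0, 0, 0.19]},
    {"travel": [-5.5, -54, 8], "rot": [0, 0, 0.19]},
    {"travel": [-5.5, -54, 8], "rot": [0, 0, 0.19]},
    {"travel": [-5.5, -54, 8], "rot": [0, 0, 0.19]},
    {"travel": [-5.5, -54, 8], "rot": [0, 0, 0.19]},
    {"travel": [-5.5, -54, 8], "rot": [0, 0, 0.19]},
    {"travel": [-5.5, -54, 8], "rot": [0, 0, 0.19]},
    {"travel": [-5.5, -54, 8], "rot": [0, 0, 0.19]},
    {"travel": [-5.5, -54, 8], "rot": [0, 0, 0.19]},
    {"travel": [-5.5, -54, 8], "rot": [0, 0, 0.19]},
    {"travel": [-5.5, -54, 8], "rot": [0, 0, 0.19]},
    {"travel": [-5.5, -54, 8], "rot": [0, 0, 0.19]},
    {"travel": [-5.5, -54, 8], "rot": [0, 0, 0.19]}
  ]
}}

```text
time_s: 17.02
ee_pos: [0.4703, -0.1987, 0.2492]
ee_rot: [[-1.0, -0.0, -0.0], [-0.0, 1.0, 0.0], [0.0, 0.0, -1.0]]
wrist_force: [0.3, 0.0, 0.3]
grip_width: 0.0741
```

Run:
```python
from h import *
s=bot.get_state(); print(s['ee_pos'])
c,im=snap('wrist','w5'); snap('scene','s5')
for k,z in [('tray_three',.01),('jar',.076),('stamp',.022),('stamp',.062),('tape',.03),('glue',.112)]:
    for d in finder.cut_out('wrist',k)[:2]:
        P=cont(c,d['region'],z); r=cv2.minAreaRect(P*1000); m=cv2.minEnclosingCircle(P*1000)
        print(k,round(d['score'],2),np.array(d['extent']).round(),'rect',np.round(r[0],1),np.round(r[1],1),round(r[2],1),'circ',np.round(m[0],1),round(m[1],1))
hsv=cv2.cvtColor(im,cv2.COLOR_RGB2HSV).astype(int)
a=cv2.imread('pics/w5.png'); b=cv2.imread('pics/s5.png')[150:310,330:460]
b=cv2.resize(b,(312,384))
o=np.hstack([a,b]); cv2.imwrite('pics/o5.png',cv2.resize(o,(790,368)))
```

```text
[ 0.47027836 -0.19870144  0.24920682]
tray_three 0.96 [173. 192. 139. 152.] rect [ 521.  -310.9] [169.1 184.8] 77.7 circ [ 521.  -311.1] 121.8
jar 0.85 [494. 147.  30.  41.] rect [444.1  63.5] [48.4 37.3] 14.6 circ [444.1  67.6] 27.4
stamp 0.94 [326. 133.  58.  44.] rect [ 440.6 -110.1] [58.6 43.9] 77.3 circ [ 440.6 -110. ] 33.8
stamp 0.94 [326. 133.  58.  44.] rect [ 435.3 -119.7] [52.2 39.1] 77.3 circ [ 435.2 -119.6] 30.2
glue 0.8 [316. 239.  46.  65.] rect [ 530.  -134.8] [69.6 37.3] 31.3 circ [ 530.5 -135.6] 35.1
```

View pics/o5.png

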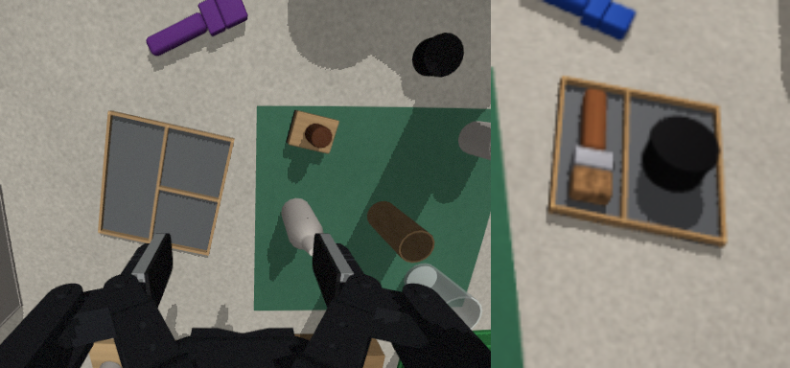

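Both pieces of the painting kit stand in tray two. Tray three's corners are at (111,112), (233,139), (207,255) and (100,233). The stamp handle top is at about (318,135).

Run:
```python
from h import *
c=get_calibration('wrist'); k=.959
print('handle',px2w(c,318/k,135/k,.062))
for u,v in [(111,112),(233,139),(207,255),(100,233),(166,127),(153,244),(159,188),(219,199)]: print(px2w(c,u/k,v/k,.01)[:2].round(4))
t=np.array([.521,-.311]); a=np.radians(-12.3); R=np.array([[np.cos(a),-np.sin(a)],[np.sin(a),np.cos(a)]])
for p in [(-90,-84),(-90,84),(90,84),(90,-84),(-90,-6),(90,-6),(0,-6),(0,84)]: print((t+R@np.array(p)/1000).round(4))
```

```text
handle [ 0.43925182 -0.1135229   0.062     ]
[ 0.4165 -0.3693]
[ 0.4523 -0.2117]
[ 0.6268 -0.2526]
[ 0.5907 -0.4103]
[ 0.4363 -0.2989]
[ 0.6085 -0.3326]
[ 0.5203 -0.3154]
[ 0.5367 -0.2322]
[ 0.4152 -0.3739]
[ 0.451  -0.2098]
[ 0.6268 -0.2481]
[ 0.591  -0.4122]
[ 0.4318 -0.2977]
[ 0.6077 -0.336 ]
[ 0.5197 -0.3169]
[ 0.5389 -0.2289]
```

Request:
{"api": "arm_command", "payload": {
  "increments": [
    {"travel": [-1.5, 4.5, -3], "rot": [0, 0, 0]},
    {"travel": [-3, 8.7, -7], "rot": [0, 0, 0]},
    {"travel": [-3, 8.7, -11], "rot": [0, 0, 0]},
    {"travel": [-3, 8.7, -14], "rot": [0, 0, 0]},
    {"travel": [-3, 8.7, -16], "rot": [0, 0, 0]},
    {"travel": [-3, 8.7, -19], "rot": [0, 0, 0]},
    {"travel": [-3, 8.7, -21], "rot": [0, 0, 0]},
    {"travel": [-3, 8.7, -21.9], "rot": [0, 0, 0]},
    {"travel": [-3, 8.7, -21.9], "rot": [0, 0, 0]}
  ],
  "fingers": 5.5
}}

```text
time_s: 18.55
ee_pos: [0.44, -0.1129, 0.0302]
ee_rot: [[-1.0, 0.002, -0.001], [0.002, 1.0, 0.0], [0.001, 0.0, -1.0]]
wrist_force: [0.3, -0.2, -0.1]
grip_width: 0.0551
```

Request:
{"api": "arm_command", "payload": {
  "increments": [
    {"travel": [0, 0, 0], "rot": [0, 0, 0]},
    {"travel": [0, 0, 0], "rot": [0, 0, 0]},
    {"travel": [0, 0, 0], "rot": [0, 0, 0]},
    {"travel": [0, 0, 0], "rot": [0, 0, 0]},
    {"travel": [0, 0, 0], "rot": [0, 0, 0]},
    {"travel": [0, 0, 3], "rot": [0, 0, 0]},
    {"travel": [0, 0, 8], "rot": [0, 0, 0]},
    {"travel": [0, 0, 12], "rot": [0, 0, 0]},
    {"travel": [0, 0, 12], "rot": [0, 0, 0]}
  ],
  "fingers": 1.8
}}

```text
time_s: 19.68
ee_pos: [0.4418, -0.1137, 0.1534]
ee_rot: [[-1.0, 0.002, 0.007], [0.002, 1.0, -0.003], [-0.007, -0.003, -1.0]]
wrist_force: [0.1, -0.1, -0.7]
grip_width: 0.0244
```

Request:
{"api": "arm_command", "payload": {
  "increments": [
    {"travel": [2, -6, 0], "rot": [0, 0, -0.18]},
    {"travel": [4, -12, 0], "rot": [0, 0, -0.36]},
    {"travel": [5.5, -18, 0], "rot": [0, 0, -0.54]},
    {"travel": [7.2, -24.1, 0], "rot": [0, 0, -0.72]},
    {"travel": [7.2, -24.1, 0], "rot": [0, 0, -0.9]},
    {"travel": [7.2, -24.1, 0], "rot": [0, 0, -1.08]},
    {"travel": [7.2, -24.1, 0], "rot": [0, 0, -1.26]},
    {"travel": [7.2, -24.1, 0], "rot": [0, 0, -1.42]},
    {"travel": [7.2, -24.1, 0], "rot": [0, 0, -1.57]},
    {"travel": [7.2, -24.1, 0], "rot": [0, 0, -1.57]},
    {"travel": [7.2, -24.1, 0], "rot": [0, 0, -1.57]}
  ]
}}

```text
time_s: 21.05
ee_pos: [0.5118, -0.3537, 0.1495]
ee_rot: [[-0.002, 1.0, -0.001], [1.0, 0.002, 0.001], [0.001, -0.001, -1.0]]
wrist_force: [-1.1, 0.9, -1.5]
grip_width: 0.0244
```

Run:
```python
from h import *
s=bot.get_state(); print(s['ee_pos'],s['grip_width'])
snap('wrist','w6'); snap('side','d6')
a=cv2.imread('pics/w6.png'); b=cv2.imread('pics/d6.png')[170:362,230:386]
o=np.hstack([a,cv2.resize(b,(312,384))]); cv2.imwrite('pics/o6.png',cv2.resize(o,(790,368)))
```

```text
[ 0.51181202 -0.35365414  0.14948015] 0.02439002036981247
```

View pics/o6.png

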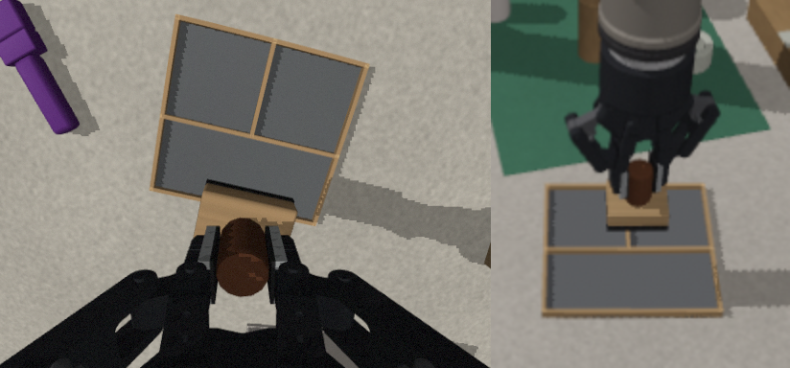

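The stamp is upright and parallel to the tray (block edge at (250,195), tray divider the same slope). Lowering it.

Request:
{"api": "arm_command", "payload": {
  "increments": [
    {"travel": [0, 0, -4], "rot": [0, 0, 0]},
    {"travel": [0, 0, -8], "rot": [0, 0, 0]},
    {"travel": [0, 0, -10], "rot": [0, 0, 0]},
    {"travel": [0, 0, -11.2], "rot": [0, 0, 0]},
    {"travel": [0, 0, -11.7], "rot": [0, 0, 0]},
    {"travel": [0, 0, -11.7], "rot": [0, 0, 0]}
  ]
}}

```text
time_s: 21.9
ee_pos: [0.5126, -0.3543, 0.0345]
ee_rot: [[0.001, 1.0, 0.002], [1.0, -0.001, -0.001], [-0.001, 0.002, -1.0]]
wrist_force: [0.5, -0.6, -0.5]
grip_width: 0.0245
```

Request:
{"api": "arm_command", "payload": {
  "increments": [
    {"travel": [0, 0, 0], "rot": [0, 0, 0]},
    {"travel": [0, 0, 0], "rot": [0, 0, 0]},
    {"travel": [0, 0, 0], "rot": [0, 0, 0]},
    {"travel": [0, 0, 3], "rot": [0, 0, 0]},
    {"travel": [0, 0, 8], "rot": [0, 0, 0]},
    {"travel": [0, 0, 14], "rot": [0, 0, 0]},
    {"travel": [0, 0, 14], "rot": [0, 0, 0]}
  ],
  "fingers": 4.5
}}

```text
time_s: 22.78
ee_pos: [0.5143, -0.3558, 0.1793]
ee_rot: [[0.001, 1.0, 0.009], [1.0, -0.001, -0.008], [-0.008, 0.009, -1.0]]
wrist_force: [-0.2, -0.5, -1.0]
grip_width: 0.0448
```

Request:
{"api": "arm_command", "payload": {
  "increments": [
    {"travel": [-6.3, 47.7, 0], "rot": [0, 0, 0]},
    {"travel": [-6.3, 47.7, 0], "rot": [0, 0, 0]},
    {"travel": [-6.3, 47.7, 0], "rot": [0, 0, 0]},
    {"travel": [-6.3, 47.7, 0], "rot": [0, 0, 0]},
    {"travel": [-6.3, 47.7, 0], "rot": [0, 0, 0]},
    {"travel": [-6.3, 47.7, 0], "rot": [0, 0, 0]},
    {"travel": [-6.3, 47.7, 0], "rot": [0, 0, 0]},
    {"travel": [-6.3, 47.7, 0], "rot": [0, 0, 0]},
    {"travel": [-6.3, 47.7, 0], "rot": [0, 0, 0]},
    {"travel": [-6.3, 47.7, 0], "rot": [0, 0, 0]},
    {"travel": [-6.3, 47.7, 0], "rot": [0, 0, 0]},
    {"travel": [-6.3, 47.7, 0], "rot": [0, 0, 0]}
  ],
  "fingers": 8.54
}}

```text
time_s: 24.28
ee_pos: [0.4493, 0.1221, 0.1732]
ee_rot: [[0.003, 1.0, -0.0], [1.0, -0.003, -0.0], [-0.0, -0.0, -1.0]]
wrist_force: [0.0, 0.6, 0.0]
grip_width: 0.0854
```

Run:
```python
from h import *
s=bot.get_state(); print(s['ee_pos'])
c,im=snap('wrist','w7'); snap('side','d7')
for k,z in [('jar',.076),('tape',.03)]:
    for d in finder.cut_out('wrist',k)[:2]:
        P=cont(c,d['region'],z); r=cv2.minAreaRect(P*1000); m=cv2.minEnclosingCircle(P*1000)
        print(k,round(d['score'],2),np.array(d['extent']).round(),'rect',np.round(r[0],1),np.round(r[1],1),round(r[2],1),'circ',np.round(m[0],1),round(m[1],1))
a=cv2.imread('pics/w7.png'); b=cv2.imread('pics/d7.png')[170:362,230:386]
o=np.hstack([a,cv2.resize(b,(312,384))]); cv2.imwrite('pics/o7.png',cv2.resize(o,(790,368)))
```

```text
[0.44927799 0.12214173 0.1732021 ]
jar 0.75 [251. 183.  55.  68.] rect [449.3 130.6] [56.6 44.3] 89.9 circ [449.5 130.6] 28.7
tape 0.91 [450. 294.  59.  37.] rect [674.6 -11.5] [50.4 78.2] 89.7 circ [675.9 -16.5] 41.6
```

View pics/o7.png

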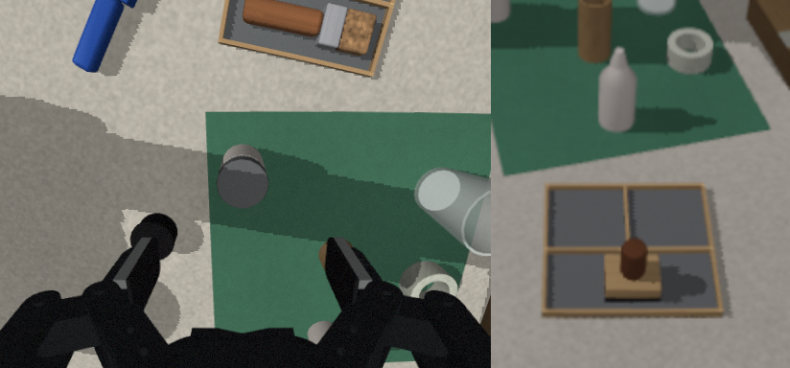

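The stamp stands in the long compartment. The jar lid at (242,182) is directly under the gripper. Gripping the jar.

Request:
{"api": "arm_command", "payload": {
  "increments": [
    {"travel": [0, 0.2, -4], "rot": [0, 0, 0]},
    {"travel": [0, 0.2, -8], "rot": [0, 0, 0]},
    {"travel": [0, 0.2, -11], "rot": [0, 0, 0]},
    {"travel": [0, 0.2, -13], "rot": [0, 0, 0]},
    {"travel": [0, 0.2, -13.8], "rot": [0, 0, 0]},
    {"travel": [0, 0.2, -13.8], "rot": [0, 0, 0]}
  ]
}}

```text
time_s: 25.22
ee_pos: [0.4491, 0.125, 0.0353]
ee_rot: [[0.001, 1.0, -0.0], [1.0, -0.001, -0.0], [-0.0, -0.0, -1.0]]
wrist_force: [0.2, 0.4, 0.3]
grip_width: 0.0851
```

Request:
{"api": "arm_command", "payload": {
  "increments": [
    {"travel": [0, 0, 0], "rot": [0, 0, 0]},
    {"travel": [0, 0, 0], "rot": [0, 0, 0]},
    {"travel": [0, 0, 0], "rot": [0, 0, 0]},
    {"travel": [0, 0, 0], "rot": [0, 0, 0]},
    {"travel": [0, 0, 0], "rot": [0, 0, 0]},
    {"travel": [0, 0, 3], "rot": [0, 0, 0]},
    {"travel": [0, 0, 8], "rot": [0, 0, 0]},
    {"travel": [0, 0, 14], "rot": [0, 0, 0]},
    {"travel": [0, 0, 14], "rot": [0, 0, 0]}
  ],
  "fingers": 3.7
}}

```text
time_s: 26.35
ee_pos: [0.4516, 0.1255, 0.1797]
ee_rot: [[0.001, 1.0, 0.01], [1.0, -0.001, 0.001], [0.001, 0.01, -1.0]]
wrist_force: [-0.3, -0.6, -2.0]
grip_width: 0.0446
```

Request:
{"api": "arm_command", "payload": {
  "increments": [
    {"travel": [3.7, -38.9, 0], "rot": [0, 0, 0]},
    {"travel": [3.7, -38.9, 0], "rot": [0, 0, 0]},
    {"travel": [3.7, -38.9, 0], "rot": [0, 0, 0]},
    {"travel": [3.7, -38.9, 0], "rot": [0, 0, 0]},
    {"travel": [3.7, -38.9, 0], "rot": [0, 0, 0]},
    {"travel": [3.7, -38.9, 0], "rot": [0, 0, 0]},
    {"travel": [3.7, -38.9, 0], "rot": [0, 0, 0]},
    {"travel": [3.7, -38.9, 0], "rot": [0, 0, 0]},
    {"travel": [3.7, -38.9, 0], "rot": [0, 0, 0]},
    {"travel": [3.7, -38.9, 0], "rot": [0, 0, 0]},
    {"travel": [3.7, -38.9, 0], "rot": [0, 0, 0]}
  ]
}}

```text
time_s: 27.72
ee_pos: [0.4863, -0.2628, 0.1756]
ee_rot: [[-0.001, 1.0, 0.0], [1.0, 0.001, -0.0], [-0.0, 0.0, -1.0]]
wrist_force: [0.5, 0.7, -1.7]
grip_width: 0.0449
```

Request:
{"api": "arm_command", "payload": {
  "increments": [
    {"travel": [0, 0, -4], "rot": [0, 0, 0]},
    {"travel": [0, 0, -8], "rot": [0, 0, 0]},
    {"travel": [0, 0, -11], "rot": [0, 0, 0]},
    {"travel": [0, 0, -12.8], "rot": [0, 0, 0]},
    {"travel": [0, 0, -13.4], "rot": [0, 0, 0]},
    {"travel": [0, 0, -13.75], "rot": [0, 0, 0]},
    {"travel": [0, 0, -13.75], "rot": [0, 0, 0]}
  ]
}}

```text
time_s: 28.6
ee_pos: [0.4864, -0.2639, 0.0393]
ee_rot: [[0.001, 1.0, 0.001], [1.0, -0.001, -0.001], [-0.001, 0.001, -1.0]]
wrist_force: [-1.6, 1.9, 4.4]
grip_width: 0.0451
```

Request:
{"api": "arm_command", "payload": {
  "increments": [
    {"travel": [0, 0, 0], "rot": [0, 0, 0]},
    {"travel": [0, 0, 0], "rot": [0, 0, 0]},
    {"travel": [0, 0, 0], "rot": [0, 0, 0]},
    {"travel": [0, 0, 3], "rot": [0, 0, 0]},
    {"travel": [0, 0, 8], "rot": [0, 0, 0]},
    {"travel": [0, 0, 14], "rot": [0, 0, 0]},
    {"travel": [0, 0, 14], "rot": [0, 0, 0]}
  ],
  "fingers": 6.2
}}

```text
time_s: 29.48
ee_pos: [0.4884, -0.2655, 0.1829]
ee_rot: [[0.001, 1.0, 0.009], [1.0, -0.001, -0.006], [-0.006, 0.009, -1.0]]
wrist_force: [0.1, 0.2, 0.3]
grip_width: 0.0619
```

Request:
{"api": "arm_command", "payload": {
  "increments": [
    {"travel": [2, 3, 3], "rot": [0, 0, 0.18]},
    {"travel": [5, 6, 4], "rot": [0, 0, 0.36]},
    {"travel": [8, 10, 4], "rot": [0, 0, 0.54]},
    {"travel": [12, 14, 4], "rot": [0, 0, 0.72]},
    {"travel": [16, 18, 4], "rot": [0, 0, 0.9]},
    {"travel": [19.6, 22.9, 3], "rot": [0, 0, 1.08]},
    {"travel": [19.6, 22.9, 3], "rot": [0, 0, 1.26]},
    {"travel": [19.6, 22.9, 3], "rot": [0, 0, 1.44]},
    {"travel": [19.6, 22.9, 3], "rot": [0, 0, 1.571]},
    {"travel": [19.6, 22.9, 3], "rot": [0, 0, 1.571]},
    {"travel": [19.6, 22.9, 3], "rot": [0, 0, 1.571]}
  ],
  "fingers": 8.54
}}

```text
time_s: 30.85
ee_pos: [0.6819, -0.0349, 0.2071]
ee_rot: [[-1.0, 0.003, -0.001], [0.003, 1.0, 0.0], [0.001, 0.0, -1.0]]
wrist_force: [0.2, -0.3, 0.3]
grip_width: 0.0855
```

Run:
```python
from h import *
s=bot.get_state(); print(s['ee_pos'])
c,im=snap('wrist','w8'); snap('side','d8')
for k,z in [('tape',.03),('cup',.0),('tube',.095)]:
    for d in finder.cut_out('wrist',k)[:2]:
        P=cont(c,d['region'],z); r=cv2.minAreaRect(P*1000); m=cv2.minEnclosingCircle(P*1000)
        print(k,round(d['score'],2),np.array(d['extent']).round(),'rect',np.round(r[0],1),np.round(r[1],1),round(r[2],1),'circ',np.round(m[0],1),round(m[1],1))
a=cv2.imread('pics/w8.png'); b=cv2.imread('pics/d8.png')[170:362,230:386]
o=np.hstack([a,cv2.resize(b,(312,384))]); cv2.imwrite('pics/o8.png',cv2.resize(o,(790,368)))
```

```text
[ 0.68190745 -0.0349424   0.207144  ]
tape 0.9 [257. 172.  48.  56.] rect [680.8 -33.3] [59.  61.6] 64.7 circ [680.8 -33.6] 31.3
cup 0.63 [161.  49.  68.  67.] rect [ 556.2 -134.4] [71.8 55. ] 45.3 circ [ 553.9 -133.2] 36.9
cup 0.57 [385. 179.  96.  76.] rect [693.1 125.7] [120.1  92.6] 38.1 circ [695.4 121.3] 61.6
tube 0.68 [302.  46.  64.  66.] rect [569.5   5.8] [42.6 51.3] 57.9 circ [569.2   4.3] 26.3
tube 0.45 [161.  50.  68.  67.] rect [ 568.1 -106.6] [53.  38.8] 58.5 circ [ 567.6 -106.4] 26.8
```

View pics/o8.png

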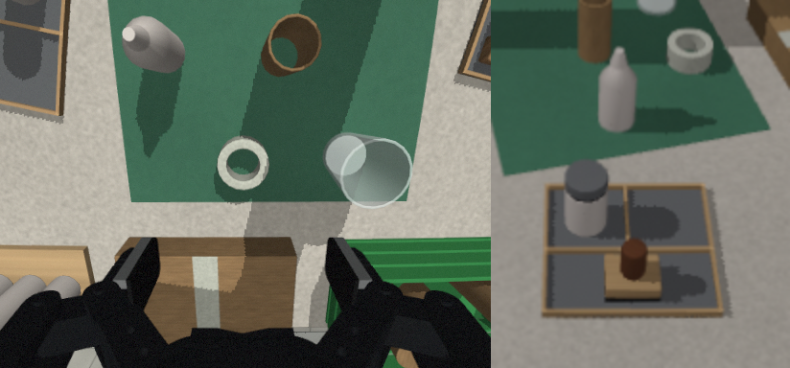

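The jar stands in the left square. The tape at (242,163) measures 59 to 62 mm at (0.681, −0.0335). I turn the fingers a little away from the cup and grip it.

Request:
{"api": "arm_command", "payload": {
  "increments": [
    {"travel": [-0.1, 0.1, -5], "rot": [0, 0, 0.15]},
    {"travel": [-0.1, 0.1, -8], "rot": [0, 0, 0.3]},
    {"travel": [-0.1, 0.1, -12], "rot": [0, 0, 0.3]},
    {"travel": [-0.1, 0.1, -16], "rot": [0, 0, 0.3]},
    {"travel": [-0.1, 0.1, -18.5], "rot": [0, 0, 0.3]},
    {"travel": [-0.1, 0.1, -19.8], "rot": [0, 0, 0.3]},
    {"travel": [-0.1, 0.1, -19.8], "rot": [0, 0, 0.3]}
  ],
  "fingers": 7.8
}}

```text
time_s: 31.98
ee_pos: [0.6808, -0.0339, 0.0093]
ee_rot: [[-0.956, -0.294, -0.001], [-0.294, 0.956, 0.0], [0.001, 0.001, -1.0]]
wrist_force: [-0.3, -1.1, 0.7]
grip_width: 0.0781
```

Request:
{"api": "arm_command", "payload": {
  "increments": [
    {"travel": [0, 0, 0], "rot": [0, 0, 0]},
    {"travel": [0, 0, 0], "rot": [0, 0, 0]},
    {"travel": [0, 0, 0], "rot": [0, 0, 0]},
    {"travel": [0, 0, 0], "rot": [0, 0, 0]},
    {"travel": [0, 0, 3], "rot": [0, 0, 0]},
    {"travel": [0, 0, 8], "rot": [0, 0, 0]},
    {"travel": [0, 0, 14], "rot": [0, 0, 0]},
    {"travel": [0, 0, 16], "rot": [0, 0, 0]},
    {"travel": [0, 0, 16], "rot": [0, 0, 0]}
  ],
  "fingers": 5.2
}}

```text
time_s: 33.1
ee_pos: [0.682, -0.034, 0.1724]
ee_rot: [[-0.956, -0.295, 0.005], [-0.295, 0.956, -0.001], [-0.004, -0.002, -1.0]]
wrist_force: [0.5, -1.0, -0.9]
grip_width: 0.057
```

Request:
{"api": "arm_command", "payload": {
  "increments": [
    {"travel": [-2, -5, 0.5], "rot": [0, 0, -0.17]},
    {"travel": [-4, -10, 0.5], "rot": [0, 0, -0.34]},
    {"travel": [-7, -16, 0.5], "rot": [0, 0, -0.515]},
    {"travel": [-10.9, -24.9, 0.5], "rot": [0, 0, -0.515]},
    {"travel": [-10.9, -24.9, 0], "rot": [0, 0, -0.515]},
    {"travel": [-10.9, -24.9, 0], "rot": [0, 0, -0.515]},
    {"travel": [-10.9, -24.9, 0], "rot": [0, 0, -0.515]},
    {"travel": [-10.9, -24.9, 0], "rot": [0, 0, -0.515]},
    {"travel": [-10.9, -24.9, 0], "rot": [0, 0, -0.515]}
  ]
}}

```text
time_s: 34.22
ee_pos: [0.5726, -0.2817, 0.1697]
ee_rot: [[-0.977, 0.212, -0.0], [0.212, 0.977, 0.0], [0.0, 0.0, -1.0]]
wrist_force: [0.1, -0.7, -0.8]
grip_width: 0.0571
```

Run:
```python
from h import *
c,im=snap('wrist','w9'); s=bot.get_state(); print(s['ee_pos'],s['grip_width'])
v=im.copy(); t=np.array([.5213,-.311]); a=np.radians(-12.3); R=np.array([[np.cos(a),-np.sin(a)],[np.sin(a),np.cos(a)]])
for p in [(-90,-84),(-90,84),(90,84),(90,-84),(-90,-6),(90,-6),(0,-6),(0,84)]:
    u=w2px(c,[*(t+R@np.array(p)/1000),.01]); cv2.circle(v,tuple(int(x) for x in u),3,(255,0,0),1)
cv2.imwrite('pics/w9o.png',cv2.cvtColor(v,cv2.COLOR_RGB2BGR))
```

```text
[ 0.57254792 -0.28191387  0.16983572] 0.05724871811184513
```

View pics/w9o.png

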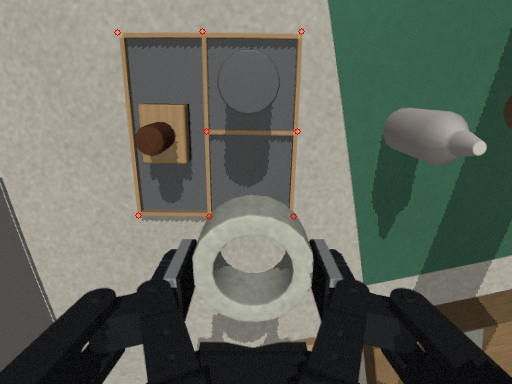

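The tray overlay matches within 2 px (square compartment (210–293, 132–213)). The tape is level and its square is empty. Lowering.

Request:
{"api": "arm_command", "payload": {
  "increments": [
    {"travel": [0, -0.1, -5], "rot": [0, 0, 0]},
    {"travel": [0, -0.1, -10], "rot": [0, 0, 0]},
    {"travel": [0, -0.1, -13.5], "rot": [0, 0, 0]},
    {"travel": [0, -0.1, -15], "rot": [0, 0, 0]},
    {"travel": [0, -0.1, -15.7], "rot": [0, 0, 0]},
    {"travel": [0, -0.1, -15.7], "rot": [0, 0, 0]}
  ]
}}

```text
time_s: 35.02
ee_pos: [0.573, -0.2841, 0.015]
ee_rot: [[-0.977, 0.214, 0.002], [0.214, 0.977, -0.001], [-0.003, -0.001, -1.0]]
wrist_force: [-2.3, 1.2, 5.4]
grip_width: 0.0569
```

Request:
{"api": "arm_command", "payload": {
  "increments": [
    {"travel": [0, 0, 0], "rot": [0, 0, 0]},
    {"travel": [0, 0, 0], "rot": [0, 0, 0]},
    {"travel": [0, 0, 0.2], "rot": [0, 0, 0]},
    {"travel": [0, 0, 3], "rot": [0, 0, 0]},
    {"travel": [0, 0, 9], "rot": [0, 0, 0]},
    {"travel": [-4, 2, 15], "rot": [0, 0, 0]},
    {"travel": [-12, 6, 17], "rot": [0, 0, 0]},
    {"travel": [-12, 6, 17], "rot": [0, 0, 0]},
    {"travel": [-12, 6, 17], "rot": [0, 0, 0]}
  ],
  "fingers": 7.0
}}

```text
time_s: 36.15
ee_pos: [0.4509, -0.2232, 0.1844]
ee_rot: [[-0.977, 0.214, 0.001], [0.214, 0.977, -0.001], [-0.002, -0.001, -1.0]]
wrist_force: [0.2, -0.4, 0.3]
grip_width: 0.0699
```

Run:
```python
from h import *
ims=[]
for n in ['scene','side','wrist']:
    c,im=snap(n,n+'_f')
    for k,z in [('cup',.045),('glue',.056),('tube',.0475),('tape',.015),('tub',.019),('jar',.038),('stamp',.03)]:
        d=finder.spot_in(n,k)[:1]
        if d: e=d[0]['extent']; print(n,k,round(d[0]['score'],2),px2w(c,e[0],e[1],z)[:2].round(3))
a=[cv2.imread(f'pics/{n}_f.png') for n in ['scene','side']]
o=np.hstack([cv2.resize(a[0][110:330,60:460],(440,242)),cv2.resize(a[1][90:370,140:400],(340,366))[:242*1] if 0 else cv2.resize(a[1][90:370,140:400],(350,377))[0:242]]) if 0 else None
A=cv2.resize(a[0][100:340,110:450],(425,300)); B=cv2.resize(a[1][100:360,150:400],(365,300)); C=cv2.resize(cv2.imread('pics/wrist_f.png'),(400,300)); D=np.zeros((300,390,3),np.uint8)
cv2.imwrite('pics/f.png',np.vstack([np.hstack([A,B]),np.hstack([C,D])]))
```

```text
scene cup 0.65 [0.676 0.095]
scene glue 0.96 [ 0.565 -0.118]
scene tube 0.66 [0.565 0.003]
scene tape 0.75 [ 0.575 -0.288]
scene tub 0.63 [0.52  0.346]
scene jar 0.59 [ 0.48  -0.274]
scene stamp 0.76 [ 0.517 -0.348]
side cup 0.72 [0.687 0.096]
side glue 0.56 [ 0.557 -0.125]
side tube 0.95 [0.564 0.013]
side tape 0.71 [ 0.573 -0.285]
side tub 0.76 [0.346 0.042]
side jar 0.91 [ 0.487 -0.263]
side stamp 0.78 [ 0.509 -0.359]
wrist cup 0.69 [0.638 0.033]
wrist glue 0.74 [ 0.553 -0.274]
wrist tube 0.93 [ 0.564 -0.007]
wrist tape 0.71 [ 0.581 -0.286]
wrist tub 0.9 [0.354 0.026]
wrist jar 0.97 [ 0.492 -0.274]
wrist stamp 0.8 [ 0.507 -0.351]
```

View pics/f.png

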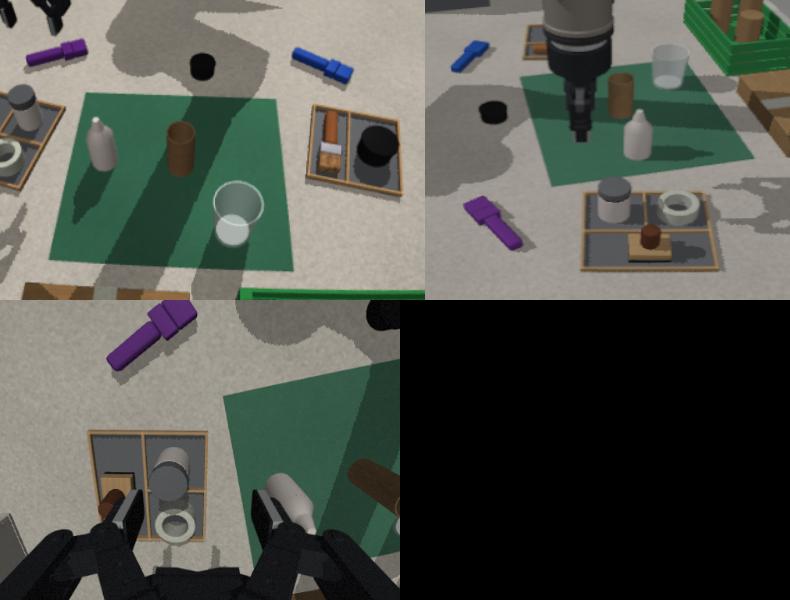

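```bash
python3 -c "
from h import *
print(bot.get_state()['time_s']); print(ticket.close_job())"
```

```text
37.35
the job is handed in; nothing more can be done
None
```

Both kits are made up and the job is handed in at 37 s of robot time, well under the 120 s limit.

- **Painting kit (two-compartment tray):** the brown brush went in first and lies flat in the narrow compartment. The large black tub, measured at 64 mm across, is in the wide one.
- **Printing kit (three-compartment tray):** the stamp is upright in the long compartment. The jar and the tape have one square compartment each.

**Final checks:** the last scene, side and wrist pictures show every piece inside its compartment. Nothing looks tilted or resting on a wall. The cup, glue bottle and cardboard tube are standing where they were, to within about 1 cm, which is the spread of the measurements. The gripper was open and clear of everything. The highest wrist force I read was about 5 N, as the tape touched down.

**Disagreements:**
- **Tub:** in the last side and wrist pictures the finder reported the small look-alike off the mat instead of the tub. The scene picture showed the right tub in its tray.
- **Cup and glue bottle:** the wrist finder's last positions for these two were wrong, because the gripper blocked part of its view. The scene and side cameras agreed with each other.

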